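# Prove the dyno's emergency stop and reset it

## Robot

A 7-joint arm with a two-finger parallel gripper is mounted at the origin on the work surface. World frame = base frame: x ahead of the robot, y to its left, z up, the work surface at z = 0. Lengths are in m, angles in rad, forces in N, time in s.
With the tool pointing down it reaches from about 0.4 to 0.85 m from the base axis. Payload 4.5 kg.
Tool frame: the origin (TCP) lies midway between the tips of the shut fingers; the grasp point (between the pads) lies 19 mm behind it; z points along the fingers, x is the direction in which the jaws open and shut, and the axes are right-handed (so a half turn about z gives the same grasp; the last joint's range is limited). The gripper opens to 88 mm and grips with 3 to 60 N. Pads are 18 mm wide; open, the fingers measure 123 mm over their backs; the gripper's body (75 mm by 187 mm) begins 45 mm behind the grasp point.
Start: joints at [-1.087, 0.689, -0.195, 1.565, 0.157, 0.902, -0.215], TCP at [0.272, 0.563, 0.239] pointing down, gripper open.
Joint ranges: [-3.01, 3.01], [-0.46, 2.08], [-1.47, 1.51], [0.13, 2.56], [-1, 4.14], [0.04, 2.09], [-2.66, 2.66]. Speed limits (rad/s): [2.57, 2.57, 3.14, 3.14, 3.14, 3.14, 3.14].

## Interface

Orientations are given as a unit quaternion [x, y, z, w].
In Python, from plant import r gives the robot as it stands. The module is installed in compiled form; this text tells all that it offers.
- The arm moves only by the tool play_rows, never from a script. Its argument "increments" is a list of rows, each a list of 7 numbers: the opening, from 0 (shut) to 1 (fully open), then the shift along the tool's x, y, z in mm, then the turn, a rotation vector about the tool's x, y, z in rad. In form: [[hand, dx, dy, dz, wx, wy, wz], ...]. A call has exactly 8 rows; each row shifts and turns the pose as measured when the row begins, along the tool's axes as they then stand; what a row does not reach is not made up. A row lasts 1/8 s, in which the tool goes at most 62.5 mm and 10.7 degrees, less where a joint would pass 70% of its speed; a pose out of reach is approached as far as the arm can. A call is refused whole if a number of a shift passes 62.5 or a number of a turn 0.188, either way. A call with a gripper value outside its range is refused whole. The fingers move at their own pace and stop on an object; "grip_force" is the grip in N (left out, the last holds). Time passes only in rows, so rows that do not move let the fingers close, or fill a call up. It gives the time, the measured TCP pose, the force and the opening at its end, in the units of the state.
- r.get_state(): the state, without advancing time (a new reading comes with each control period).
- r.snapshot(name): name is "scene" or "top"; returns the picture (480x640x3 uint8, red, green, blue); there is no depth.
- r.get_calibration(name): a dict with "fx", "fy", "cx", "cy" (pixels), "R" (3x3) and "t" (3): a world point X has camera coordinates R X + t. Camera axes: x right, y down, z forward; pixel columns grow to the right and rows downward; lengths in m; the calibration is good to about 2 mm. A picture is of the moment at which its call begins. get_calibration takes no time and is no camera call.
- r.finish_job(): hands the job in, once; it reports no verdict.
The state is a dict: "clock": time; "q": joint angles; "qd": joint speeds; "joint_torque": joint torques, N m; "tool_pos": TCP position; "eef_rot": TCP orientation; "contact_force": force on the tool from outside, world axes, zero at the start; "moment": the same for the moment, N m; "opening": opening from 0.0 (shut) to 1.0 (fully open).
Only numpy, scipy, OpenCV 4.12 (cv2) and the standard library are available. Lean on these libraries where they do the work, as an engineer would, in place of code of your own. Each camera call takes 0.05 s, during which the arm holds its last target.

## Task

Check the dyno's emergency stop before a run, with the fingertips only: press the three-lobed mushroom button on the square stop box right in until it latches, then twist it clockwise (seen from above) until it is released and springs back out. Then press the tall reset button in the middle of the long control panel fully in and let it come back. Grip and lift nothing, be gentle with the stop box, and leave the start button, the mode selector and everything lying on the bench alone.

Things in the scene. Friction and masses are not known exactly. Their poses are not given: they have to be found in the camera images.
- stop_box: emergency-stop box, square grey enclosure 104 x 104 mm, 75 mm high, screwed to the bench, turned up to 0.35 rad; origin at the centre of its underside, z up. The mushroom button stands in the middle of its lid over a flat yellow disc of 76 mm diameter; it moves and turns about the box's z through the origin. Undersides of its lobes: 15 mm above the lid when out, 8.5 mm when latched
- estop_top (a point): centre of the top of the red mushroom head, on the turning axis, 109 mm above the bench with the button out; it goes down with the button. The head is a rigid clover: a core of radius 21 mm, 19 mm high, flat enough on top to press, and three round upright lobes. The hollows between lobes reach in to 21 mm from the axis; closed fingers fit into one and can push a lobe round
- estop_lobe (a point): centre of the top of one of the three lobes; turns with the head. Lobes are upright cylinders 22 mm in diameter and 16 mm high, axes 22 mm from the turning axis and 120 degrees apart (66 mm over all), tops 3 mm below estop_top. With the head untwisted this one lies towards the box's own -x
- estop_stem (a joint): how far the mushroom is pushed in (m): 0 = out, about 0.0065 = held in by its latch, 0.012 = on its stop. Spring force 5 N at the start of the stroke, 9 N at 6.5 mm, 12 N at the stop. Pushed past about 7 mm it latches and stays in by itself; only twisting releases it
- estop_head (a joint): twist of the head (rad): 0 = at rest, grows clockwise seen from above, stop at 1.2; it cannot turn the other way from 0. With the button latched, a twist of about 0.7 frees the latch and the button springs out. Turning it out of the latch takes 0.05 N m at first, 0.09 N m at 0.7; a torsion spring turns the head back to 0 when let go
- estop_latch (a joint): latch ring inside the box (rad), cannot be touched: about 0 = free, about 0.75 = latch engaged. It snaps over by itself once the button is pushed far enough, and twisting the head carries it back
- panel: dyno control panel, grey enclosure 110 mm (its x) by 210 mm (its y), 65 mm high, bare aluminium lid, screwed down, turned up to 0.35 rad; origin at the centre of its underside. In a row along its y, in 30 mm steel bezels 4 mm high: start button at y = +65 mm, reset button in the middle, mode selector at y = -65 mm. Two small white lamps stand 34 mm to +x of the row
- reset_top (a point): centre of the top of the reset button, a round black button 23 mm in diameter standing 12 mm above its bezel, 81 mm above the bench when out
- reset (a joint): how far the reset button is pushed in (m): 0 = out, 0.006 = fully in; its spring gives 2.5 to 5.5 N and pushes it back
- start_top (a point): centre of the top of the start button, a low round black button 23 mm in diameter standing only 4 mm above its bezel, 73 mm above the bench; not to be pressed
- start (a joint): how far the start button is pushed in (m): 0 = out, 0.004 = fully in
- selector_top (a point): centre of the top of the mode selector, a black rotary switch with a raised bar 24 x 8 mm, 88 mm above the bench; not to be turned
- selector (a joint): mode selector angle (rad), 0 at the start
- socket: loose steel spark-plug socket, 30 mm in diameter, 65 mm high, standing 90 to 100 mm from the middle of the stop box on its far (+x) side; origin at the centre of its underside
- torch: loose dark metal torch standing on its 36 mm wide head, 122 mm high, about 100 mm from the middle of the stop box on its near (-x) side; origin at the centre of its underside
- remote: loose black remote control 160 x 46 x 18 mm; origin at the centre of its underside
- carton: loose small carton 70 x 105 x 45 mm; origin at the centre of its underside
- gauge: loose round tyre gauge 64 mm in diameter, 24 mm high, with a brass stem; origin under the centre of the dial
- mug: loose white mug 80 mm in diameter, 92 mm high; origin at the centre of its underside
- driver: loose screwdriver 200 mm long lying on the bench; origin under its middle
Mind the look-alikes: they are no part of the job. What is shaped like the panel but brown is not meant. Leave any purple look-alike of the stop_box alone.

How it is judged:
By the outcome, as a careful person would: the job done as asked, in the order asked, and still so for the second after the job is handed in, with the robot touching nothing.
It also fails if it takes over 54 s, if anything falls off the work surface, if the arm or the gripper's body presses on something with over 40 N, if the wrist force passes 120 N, or if a joint passes its speed limit or range.

## Working session

There is one attempt and no reset: what is moved stays moved. The work goes in short steps, Python scripts to look and compute and a tool call to move; the robot and the scene stay as the last step left them, time stands still between calls to the robot, and variables do not carry over. Pictures are saved under pics/ and viewed, and the job is handed in when it is done.

Besides the shell and the picture viewer there is one more tool, called after "Request:" as name(argument=value, ...) on one line, values as JSON. play_rows: Moves the arm, as the interface text tells. Its arguments: {"type":"object","properties":{"increments":{"type":"array"},"grip_force":{"type":"number"}},"required":["increments"]}

```bash
mkdir -p pics
python3 - <<'E'
from plant import r
import cv2,numpy as np
for n in("scene","top"):
    im=r.snapshot(n); cv2.imwrite(f"pics/{n}0.png",im[:,:,::-1])
    c=r.get_calibration(n); print(n,c)
s=r.get_state(); print({k:np.round(v,3) for k,v in s.items()})
E
```

```text
scene {'fx': 539.8696898901632, 'fy': 539.8696898901632, 'cx': 323.4173935804563, 'cy': 235.33876561464064, 'R': array([[-0.2117177 ,  0.97732469,  0.00347391],
       [ 0.58569324,  0.12972254, -0.80008468],
       [-0.78239315, -0.16735744, -0.59987702]]), 't': array([ 0.06310112, -0.20650292,  1.51893304])}
top {'fx': 497.93902185115724, 'fy': 497.93902185115724, 'cx': 313.9938779970187, 'cy': 232.45037562709177, 'R': array([[ 0.00706026, -0.9999309 , -0.00939959],
       [-0.98058822, -0.00508112, -0.19601258],
       [ 0.19595127,  0.01060103, -0.98055633]]), 't': array([0.04466183, 0.52531512, 1.16686296])}
{'clock': np.float64(0.1), 'q': array([-1.087,  0.69 , -0.195,  1.566,  0.157,  0.902, -0.215]), 'qd': array([-0.   , -0.002, -0.002, -0.002, -0.002,  0.   ,  0.001]), 'joint_torque': array([-3.0000e-03, -5.2850e+01, -1.2710e+00, -1.5384e+01, -5.2000e-02,
        2.0000e-03,  0.0000e+00]), 'tool_pos': array([0.272, 0.562, 0.238]), 'eef_rot': array([ 0.847,  0.532, -0.001,  0.   ]), 'contact_force': array([ 0.058,  0.593, -0.684]), 'moment': array([-0.032, -0.021, -0.042]), 'opening': np.float64(1.002)}
```

View pics/scene0.png

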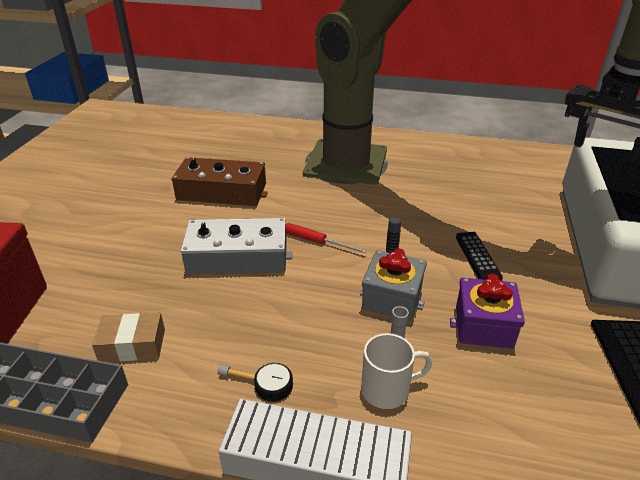

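View pics/top0.png

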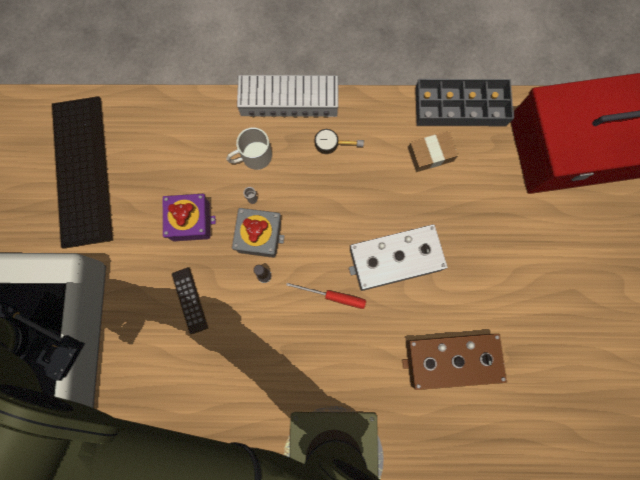

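Candidates, in top-view pixels:
- Stop box: grey (257,232), or the purple look-alike (186,217). I choose grey.
- Panel: aluminium and grey (399,256), or the brown look-alike (458,361). I choose aluminium.
- Reset: the middle button at (399,256), between the outer controls at (373,262) and (426,249).

Next I check these in close crops.

Run:
```python
import cv2,numpy as np
t=cv2.imread("pics/top0.png");s=cv2.imread("pics/scene0.png")
def cr(im,x,y,w,h,k): return cv2.resize(im[y:y+h,x:x+w],None,fx=k,fy=k,interpolation=cv2.INTER_CUBIC)
a=cr(t,225,180,70,110,5)[:, :350]; b=cr(s,355,210,80,110,5)
cv2.imwrite("pics/c1.png",np.hstack([a,b]))
a=cr(t,340,215,115,80,3.4);b=cr(s,175,205,120,80,3.4)
a=cv2.resize(a,(390,272));b=cv2.resize(b,(408,272))
cv2.imwrite("pics/c2.png",np.hstack([a,b]))
```

```text
(no output)
```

View pics/c1.png

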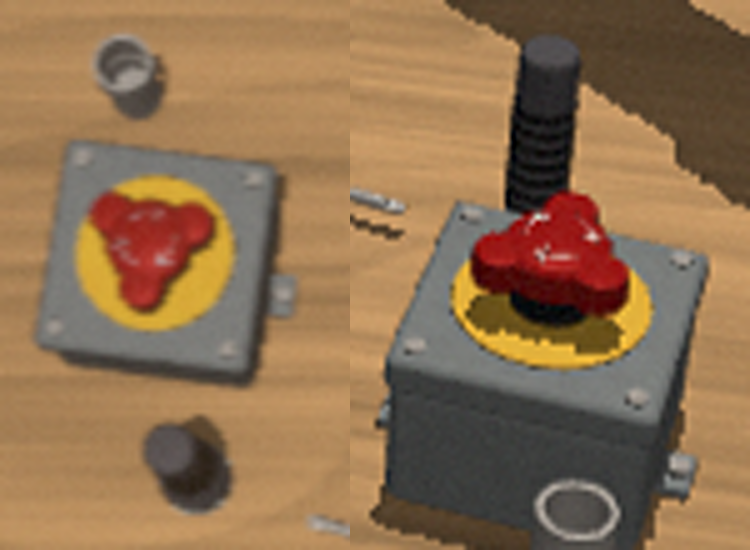

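View pics/c2.png

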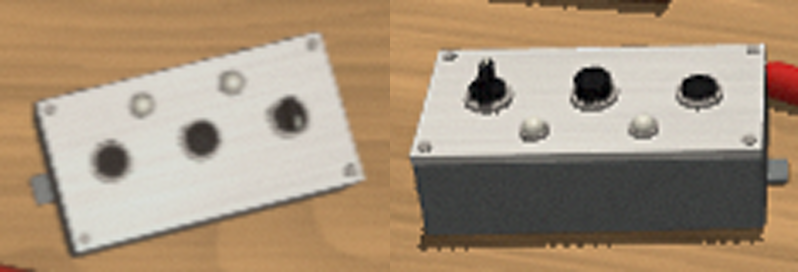

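```bash
cat > h.py <<'E'
from plant import r
import numpy as np
def proj(n,X):
    c=r.get_calibration(n);p=np.atleast_2d(X)@np.array(c["R"]).T+c["t"]
    return np.c_[c["fx"]*p[:,0]/p[:,2]+c["cx"],c["fy"]*p[:,1]/p[:,2]+c["cy"]]
def ray(n,uv,z):
    c=r.get_calibration(n);R=np.array(c["R"]);C=-R.T@c["t"]
    d=R.T@np.array([(uv[0]-c["cx"])/c["fx"],(uv[1]-c["cy"])/c["fy"],1]);return C+d*(z-C[2])/d[2]
E
python3 - <<'E'
from h import *
from scipy.optimize import least_squares
import cv2
def fit(top,sc,z,g,sq):
    # order: corners ordering resolved by nearest
    def pts(p):
        c,s=np.cos(p[2]),np.sin(p[2]);a=p[3];b=p[3] if sq else p[4]
        L=np.array([[a,b],[a,-b],[-a,-b],[-a,b]])
        return np.c_[L@np.array([[c,s],[-s,c]])+p[:2],np.full(4,z)]
    for use in("both","top","scene"):
        def f(p):
            e=[]
            if use!="scene": e.append(proj("top",pts(p))-top)
            if use!="top": e.append(proj("scene",pts(p))-sc)
            return np.concatenate(e).ravel()
        o=least_squares(f,g,loss="soft_l1"); print(use,np.round(o.x,4),"rms",np.sqrt(np.mean(f(o.x)**2)))
T=lambda l,k,o:np.array(l)/k+o
# order: (+x,+y),(+x,-y),(-x,-y),(-x,+y): top img: UL,UR,LR,LL ; scene: x toward viewer(down), y right
top=T([(82,158),(254,178),(228,348),(54,327)],5,(225,180))
sc=T([(637-350,398),(413-350,345),(470-350,213),(683-350,260)],5,(355,210))
print(ray("top",top.mean(0),.075),ray("scene",sc.mean(0),.075))
g=ray("top",top.mean(0),.075)
fit(top,sc,.0765,[g[0],g[1],-.1,.042],True)
top=T([(50,109),(313,43),(350,170),(84,240)],3.391,(340,215))
sc=T([(750-390,140),(425-390,147),(450-390,56),(755-390,50)],3.4,(175,205))
g=ray("top",top.mean(0),.065);print(g,ray("scene",sc.mean(0),.065))
fit(top,sc,.0665,[g[0],g[1],.2,.045,.095],False)
for n in("top","scene"):
    im=cv2.imread(f"pics/{n}0.png");h=cv2.cvtColor(im,cv2.COLOR_BGR2HSV)
    x0,y0,x1,y1=(225,200,295,260) if n=="top" else (355,240,435,320)
    H,S,V=cv2.split(h)
    red=((H<8)|(H>172))&(S>150)&(V>60);yel=(H>18)&(H<32)&(S>160)
    m=np.zeros_like(red);m[y0:y1,x0:x1]=1
    hull=cv2.convexHull(np.argwhere(yel&m)[:,::-1].astype(np.int32));e=cv2.fitEllipse(hull)
    ys,xs=np.nonzero(red&m);c=(xs.mean(),ys.mean())
    print(n,"yel",e[0],ray(n,e[0],.0765),"red",c,ray(n,c,.100))
for n,uv in (("top",(201/3.391+340,139/3.391+215)),("scene",((592-390)/3.4+175,75/3.4+205))): print("reset",n,ray(n,uv,.081))
E
```

```text
[0.52441394 0.18744929 0.075     ] [0.52843536 0.18950917 0.075     ]
both [ 0.5261  0.1885 -0.1237  0.0423] rms 0.6824875383445549
top [ 0.5244  0.1873 -0.1202  0.042 ] rms 0.09811059366467768
scene [ 0.5288  0.1893 -0.1282  0.0423] rms 0.15246561417588908
[ 0.46495108 -0.15569187  0.065     ] [ 0.47006962 -0.15299231  0.065     ]
both [ 0.4663 -0.1545  0.2528  0.0473  0.0971] rms 0.7643147894859627
top [ 0.4652 -0.1557  0.2549  0.0472  0.097 ] rms 0.24066914440497258
scene [ 0.4704 -0.1523  0.2497  0.0469  0.097 ] rms 0.10357946659177648
top yel (255.57431030273438, 230.1473846435547) [0.52509251 0.18806746 0.0765    ] red (np.float64(254.4623287671233), np.float64(228.09246575342465)) [0.52522765 0.18776787 0.1       ]
scene yel (394.79339599609375, 270.2550354003906) [0.5287676 0.188741  0.0765   ] red (np.float64(395.7142857142857), np.float64(261.04051172707887)) [0.52973825 0.18862842 0.1       ]
reset top [ 0.46359481 -0.15435767  0.081     ]
reset scene [ 0.4677794  -0.15416426  0.081     ]
```

```bash
cat >> h.py <<'E'
from scipy.spatial.transform import Rotation as Ro
def go(p=None,yaw=None):
    s=r.get_state();R=Ro.from_quat(s["eef_rot"]);M=R.as_matrix()
    y0=np.arctan2(M[1,0],M[0,0])
    print("t %.2f"%s["clock"],"tcp",np.round(s["tool_pos"],4),"yaw %.3f"%y0,"tilt",np.round(M[:,2],3),"F",np.round(s["contact_force"],1),"op %.2f"%s["opening"],"q",np.round(s["q"],2))
    if p is not None: print("shift mm",np.round(R.inv().apply(np.array(p)-s["tool_pos"])*1e3,1))
    if yaw is not None: 
        d=(yaw-y0+np.pi)%(2*np.pi)-np.pi; print("wz %.3f"%-d)
        T=Ro.from_euler("z",yaw)*Ro.from_euler("x",np.pi); print("rotvec full",np.round((R.inv()*T).as_rotvec(),3))
    return s
E
python3 -c "
from h import *
go([.5265,.1885,.24],np.radians(112.9))"
```

```text
t 0.10 tcp [0.2715 0.5623 0.238 ] yaw 1.121 tilt [-0.001 -0.001 -1.   ] F [ 0.1  0.6 -0.7] op 1.00 q [-1.09  0.69 -0.19  1.57  0.16  0.9  -0.22]
shift mm [-225.8  392.1   -1.6]
wz -0.849
rotvec full [-0.001  0.002 -0.849]
```

Request:
play_rows(increments=[[0,-25,44,0,0,0,0],[0,-25,44,0,0,0,0],[0,-25,44,0,0,0,0],[0,-25,44,0,0,0,0],[0,-25,44,0,0,0,0],[0,-25,44,0,0,0,0],[0,-25,44,0,0,0,0],[0,-25,44,0,0,0,0]], grip_force=10)

```text
clock: 1.1
tool_pos: [0.5049, 0.2237, 0.2344]
eef_rot: [0.844, 0.536, -0.003, -0.001]
contact_force: [0.4, 1.8, -0.3]
opening: 0.115
```

```bash
python3 -c "
from h import *
go([.5265,.1885,.15],np.radians(112.9))"
```

```text
t 1.10 tcp [0.5049 0.2237 0.2344] yaw 1.132 tilt [-0.006 -0.002 -1.   ] F [ 0.4  1.8 -0.3] op 0.12 q [-0.35  0.61 -0.25  1.78  0.2   0.78  0.44]
shift mm [-22.3  34.9  84.4]
wz -0.839
rotvec full [-0.006  0.002 -0.839]
```

Request:
play_rows(increments=[[0,-11,17,15,0,0,0],[0,-11,17,15,0,0,0],[0,0,0,0,0,0,-0.168],[0,0,0,0,0,0,-0.168],[0,0,0,0,0,0,-0.168],[0,0,0,0,0,0,-0.168],[0,0,0,0,0,0,-0.168],[0,0,0,0,0,0,0]])

```text
clock: 2.1
tool_pos: [0.5221, 0.1893, 0.1949]
eef_rot: [0.539, 0.842, -0.006, -0.007]
contact_force: [0.8, 0.4, -0.5]
opening: 0.003
```

Run:
```python
from h import *
import cv2
s=go([.5265,.1885,.14],np.radians(112.9))
o=[]
for n in("scene","top"):
    im=r.snapshot(n)[:,:,::-1].copy();cv2.imwrite(f"pics/{n}1.png",im)
    u=proj(n,s["tool_pos"])[0];print(n,u)
    x,y=(np.clip(u-[50,60],0,None)).astype(int);c=cv2.resize(im[y:y+120,x:x+100],None,fx=4,fy=4,interpolation=cv2.INTER_CUBIC)
    cv2.drawMarker(c,tuple(int(v) for v in (u-[x,y])*4),(0,255,0),0,10);o.append(c)
cv2.imwrite("pics/c3.png",np.hstack(o))
```

```text
t 2.10 tcp [0.5221 0.1893 0.1949] yaw 2.004 tilt [-0.019 -0.002 -1.   ] F [ 0.8  0.4 -0.5] op 0.00 q [-0.13  0.7  -0.5   1.8   0.44  0.78  1.15]
shift mm [-2.9  4.7 54.8]
wz 0.033
rotvec full [-0.018 -0.006  0.033]
scene [400.99324806 217.30858275]
top [248.18986081 220.55940509]
```

View pics/c3.png

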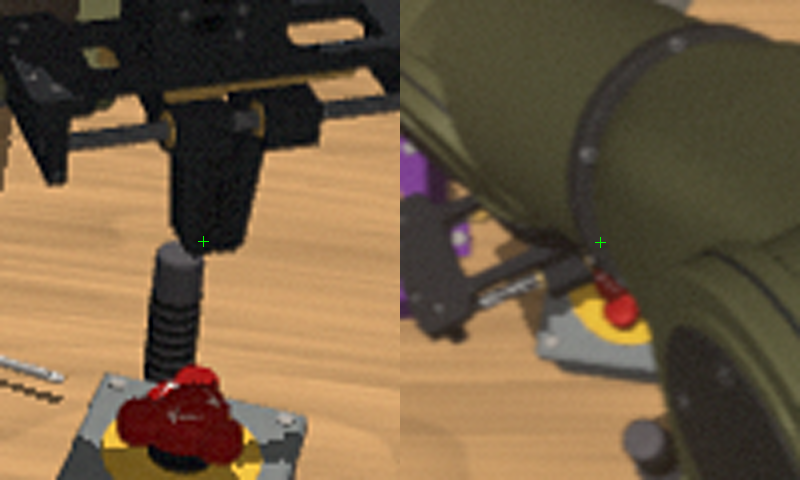

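Run:
```python
from h import *
import cv2
s=r.get_state();R=Ro.from_quat(s["eef_rot"]).as_matrix()
im=cv2.imread("pics/scene1.png");x,y=375,180;k=14
c=cv2.resize(im[y:y+42,x:x+55],None,fx=k,fy=k,interpolation=cv2.INTER_CUBIC)
c=np.clip(c.astype(float)*1.8,0,255).astype(np.uint8)
for L,col in((13,(0,255,0)),(17.5,(0,0,255))):
    P=[[a*L,b*9,z] for z in(0,-25) for a,b in((1,1),(1,-1),(-1,-1),(-1,1))]
    u=proj("scene",s["tool_pos"]+np.array(P)/1e3@R.T)
    u=((u-[x,y]+.5)*k).astype(np.int32)
    cv2.polylines(c,[u[:4].reshape(-1,1,2)],True,col,1)
    for i in range(4): cv2.line(c,tuple(map(int,u[i])),tuple(map(int,u[i+4])),col,1)
cv2.imwrite("pics/c4.png",c)
```

```text
(no output)
```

View pics/c4.png

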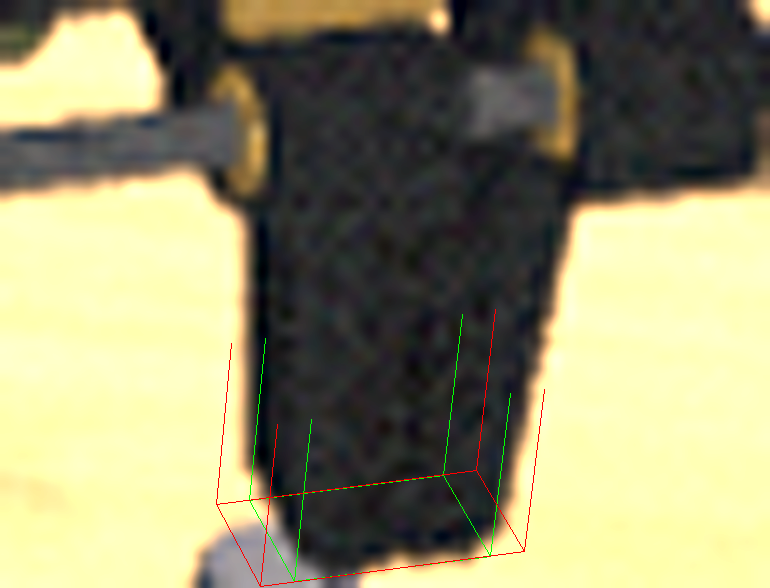

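Request:
play_rows(increments=[[0,-3,4.5,10,-0.018,-0.006,0.033],[0,0,0,15,0,0,0],[0,0,0,15,0,0,0],[0,0,0,15,0,0,0],[0,0,0,10,0,0,0],[0,0,0,6,0,0,0],[0,0,0,0,0,0,0],[0,0,0,0,0,0,0]])

```text
clock: 3.2
tool_pos: [0.5269, 0.1895, 0.1192]
eef_rot: [0.555, 0.832, -0.0, 0.0]
contact_force: [0.4, 0.0, -0.2]
opening: 0.006
```

Run:
```python
from h import *
import cv2
s=go([.5265,.1885,.115],np.radians(112.9))
im=r.snapshot("scene")[:,:,::-1]
cv2.imwrite("pics/c5.png",cv2.resize(im[190:320,340:450],None,fx=5,fy=4.5,interpolation=cv2.INTER_CUBIC))
```

```text
t 3.20 tcp [0.5269 0.1895 0.1192] yaw 1.965 tilt [-0.    -0.001 -1.   ] F [ 0.4  0.  -0.2] op 0.01 q [-0.19  0.8  -0.4   1.86  0.53  0.59  1.03]
shift mm [-0.7 -0.7  4.2]
wz -0.006
rotvec full [-0.     0.001 -0.006]
```

View pics/c5.png

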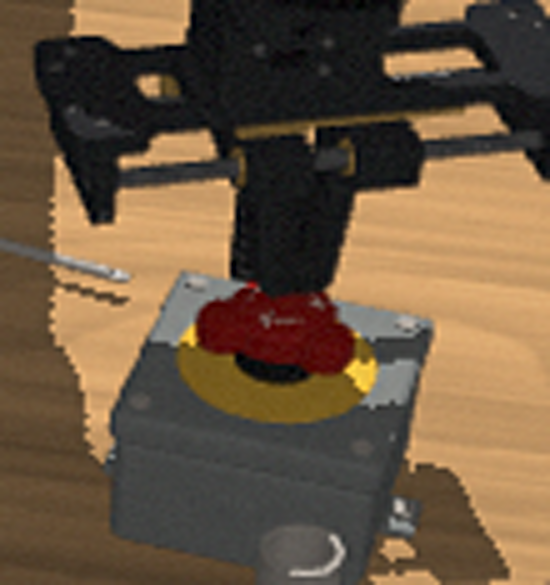

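Request:
play_rows(increments=[[0,-1,-1,5,0,0,0],[0,0,0,4,0,0,0],[0,0,0,2,0,0,0],[0,0,0,2,0,0,0],[0,0,0,2,0,0,0],[0,0,0,2,0,0,0],[0,0,0,0,0,0,0],[0,0,0,0,0,0,0]])

```text
clock: 4.25
tool_pos: [0.527, 0.1883, 0.1054]
eef_rot: [0.555, 0.832, 0.001, 0.002]
contact_force: [-1.5, -0.6, 5.6]
opening: 0.007
```

Run:
```python
from h import *
s=go([.5265,.188,.1005],np.radians(112.9))
```

```text
t 4.25 tcp [0.527  0.1883 0.1054] yaw 1.965 tilt [ 0.004 -0.001 -1.   ] F [-1.5 -0.6  5.6] op 0.01 q [-0.2   0.82 -0.38  1.87  0.55  0.55  1.02]
shift mm [-0.1 -0.5  4.9]
wz -0.006
rotvec full [ 0.003  0.003 -0.006]
```

Request:
play_rows(increments=[[0,0,0,1.5,0,0,0],[0,0,0,1.5,0,0,0],[0,0,0,1.5,0,0,0],[0,0,0,1.5,0,0,0],[0,0,0,1.5,0,0,0],[0,0,0,1,0,0,0],[0,0,0,1,0,0,0],[0,0,0,0,0,0,0]])

```text
clock: 5.25
tool_pos: [0.527, 0.1882, 0.1021]
eef_rot: [0.555, 0.832, 0.001, 0.004]
contact_force: [-2.0, -1.0, 9.0]
opening: 0.005
```

Request:
play_rows(increments=[[0,0,0,2,0,0,0],[0,0,0,2,0,0,0],[0,0,0,2,0,0,0],[0,0,0,2,0,0,0],[0,0,0,1,0,0,0],[0,0,0,1,0,0,0],[0,0,0,1,0,0,0],[0,0,0,1,0,0,0]])

```text
clock: 6.25
tool_pos: [0.527, 0.1883, 0.0983]
eef_rot: [0.555, 0.832, 0.001, 0.008]
contact_force: [-2.4, -0.4, 9.9]
opening: 0.004
```

Request:
play_rows(increments=[[0,0,0,-3,0,0,0],[0,0,0,-10,0,0,0],[0,0,0,-15,0,0,0],[0,0,0,-10,0,0,0],[0,0,0,0,0,0,0],[0,12,0,0,0,0,0],[0,12,0,0,0,0,0],[0,12,0,0,0,0,0]])

```text
clock: 7.25
tool_pos: [0.5118, 0.2235, 0.1386]
eef_rot: [0.555, 0.832, 0.001, 0.008]
contact_force: [1.1, 0.3, 0.3]
opening: 0.008
```

Run:
```python
from h import *
import cv2
a=np.radians(112.9);d=np.array([np.cos(a),np.sin(a)])
p=np.r_[np.array([.5265,.188])+.038*d,.12]
s=go(p,a)
im=r.snapshot("scene")[:,:,::-1];cv2.imwrite("pics/scene6.png",im)
im0=cv2.imread("pics/scene0.png")
f=lambda i:cv2.resize(i[230:330,350:440],None,fx=4.4,fy=4.4,interpolation=cv2.INTER_CUBIC)
cv2.imwrite("pics/c6.png",np.hstack([f(im0),f(im)]))
```

```text
t 7.25 tcp [0.5118 0.2235 0.1386] yaw 1.964 tilt [ 0.015 -0.006 -1.   ] F [1.1 0.3 0.3] op 0.01 q [-0.27  0.76 -0.4   1.86  0.51  0.61  0.97]
shift mm [-0.3 -0.5 18.6]
wz -0.006
rotvec full [ 0.011  0.011 -0.006]
```

View pics/c6.png

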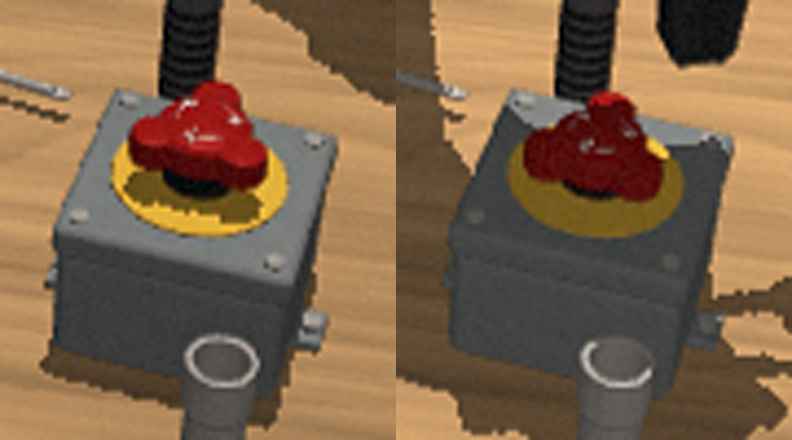

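Request:
play_rows(increments=[[0,0,-0.5,8,0.011,0.011,0],[0,0,0,14,0,0,0],[0,0,0,12,0,0,0],[0,0,0,10,0,0,0],[0,0,0,6,0,0,0],[0,0,0,3,0,0,0],[0,0,0,1,0,0,0],[0,0,0,0,0,0,0]])

```text
clock: 8.3
tool_pos: [0.5101, 0.2251, 0.0798]
eef_rot: [0.554, 0.832, -0.001, -0.001]
contact_force: [0.0, -0.3, 0.4]
opening: 0.003
```

Run:
```python
from h import *
import cv2
a=np.radians(112.9);d=np.array([np.cos(a),np.sin(a)])
p=np.r_[np.array([.5265,.188])+.038*d,.086]
s=go(p,a)
im=r.snapshot("scene")[:,:,::-1];cv2.imwrite("pics/scene7.png",im)
f=lambda i:cv2.resize(i[220:320,350:450],None,fx=6,fy=6,interpolation=cv2.INTER_CUBIC)
cv2.imwrite("pics/c7.png",np.clip(f(im)*1.6,0,255).astype(np.uint8))
```

```text
t 8.30 tcp [0.5101 0.2251 0.0798] yaw 1.967 tilt [-0.003  0.001 -1.   ] F [ 0.  -0.3  0.4] op 0.00 q [-0.29  0.86 -0.35  1.88  0.56  0.5   0.94]
shift mm [-2.5  0.7 -6.2]
wz -0.004
rotvec full [-0.002 -0.002 -0.004]
```

View pics/c7.png

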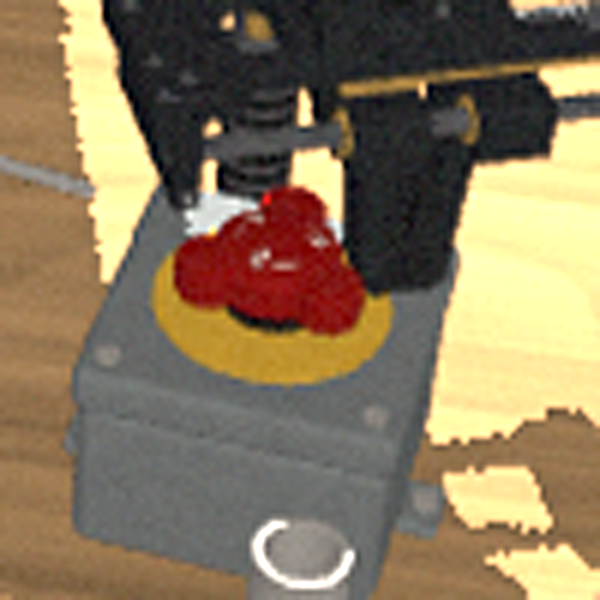

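Request:
play_rows(increments=[[0,-2.5,0.5,-5,0,0,0],[0,0,0,0,0,0,0],[0,-0.3,4.5,0,0,0,0.12],[0,-0.3,4.5,0,0,0,0.12],[0,-0.3,4.5,0,0,0,0.12],[0,-0.3,4.5,0,0,0,0.12],[0,0,0,0,0,0,0],[0,0,0,0,0,0,0]])

```text
clock: 9.35
tool_pos: [0.5261, 0.2277, 0.0863]
eef_rot: [0.74, 0.673, -0.002, -0.004]
contact_force: [-2.1, 0.9, -0.2]
opening: 0.002
```

```bash
cat > k.py <<'E'
from h import *
import cv2,sys
def st(tag,yadd=0):
    s=go();M=Ro.from_quat(s["eef_rot"]).as_matrix()
    v=s["tool_pos"][:2]-[.5265,.188]; print("radius mm %.1f az deg %.1f toolyaw deg %.1f"%(np.hypot(*v)*1e3,np.degrees(np.arctan2(v[1],v[0])),np.degrees(np.arctan2(M[1,0],M[0,0]))),"mom",np.round(s["moment"],2),"F tool",np.round(M.T@s["contact_force"],1))
    im=r.snapshot("scene")[:,:,::-1];cv2.imwrite(f"pics/scene{tag}.png",im)
    f=lambda i:cv2.resize(i[220:320,350:450],None,fx=6,fy=6,interpolation=cv2.INTER_CUBIC)
    cv2.imwrite(f"pics/c{tag}.png",np.clip(f(im)*1.6,0,255).astype(np.uint8))
E
python3 -c "
from k import *
st(8)"
```

```text
t 9.35 tcp [0.5261 0.2277 0.0863] yaw 1.477 tilt [-0.007  0.004 -1.   ] F [-2.1  0.9 -0.2] op 0.00 q [-0.34  0.85 -0.25  1.83  0.37  0.51  0.64]
radius mm 39.7 az deg 90.5 toolyaw deg 84.6 mom [ 0.25  0.36 -0.04] F tool [ 0.7 -2.2  0.2]
```

View pics/c8.png

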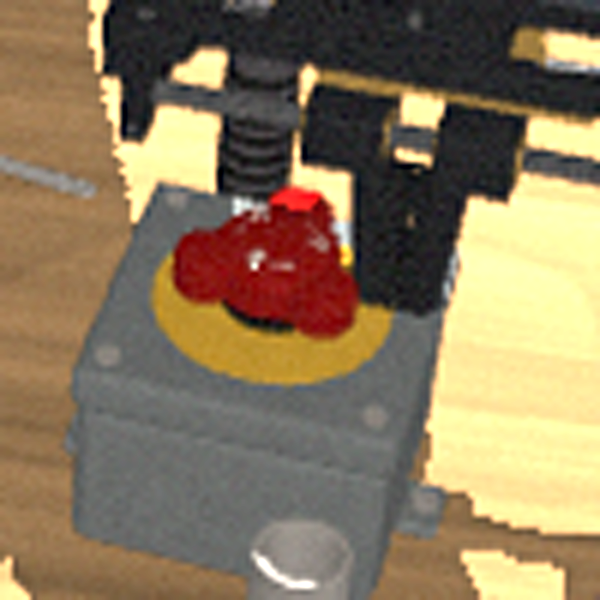

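Request:
play_rows(increments=[[0,-1.5,5.5,0,0,0,0.1],[0,-1.0,5.5,0,0,0,0.12],[0,-0.5,5.5,0,0,0,0.12],[0,-0.5,5.5,0,0,0,0.12],[0,0,0,0,0,0,0],[0,0,0,0,0,0,0],[0,0,0,0,0,0,0],[0,0,0,0,0,0,0]])

```text
clock: 10.4
tool_pos: [0.542, 0.2258, 0.0864]
eef_rot: [0.873, 0.488, -0.003, -0.009]
contact_force: [-2.6, 2.5, 0.6]
opening: 0.01
```

```bash
python3 -c "
from k import *
st(9)"
```

```text
t 10.40 tcp [0.542  0.2258 0.0864] yaw 1.020 tilt [-0.013  0.013 -1.   ] F [-2.6  2.5  0.6] op 0.01 q [-0.38  0.86 -0.15  1.79  0.2   0.51  0.37]
radius mm 40.8 az deg 67.7 toolyaw deg 58.4 mom [ 0.49  0.51 -0.03] F tool [ 0.8 -3.5 -0.6]
```

View pics/c9.png

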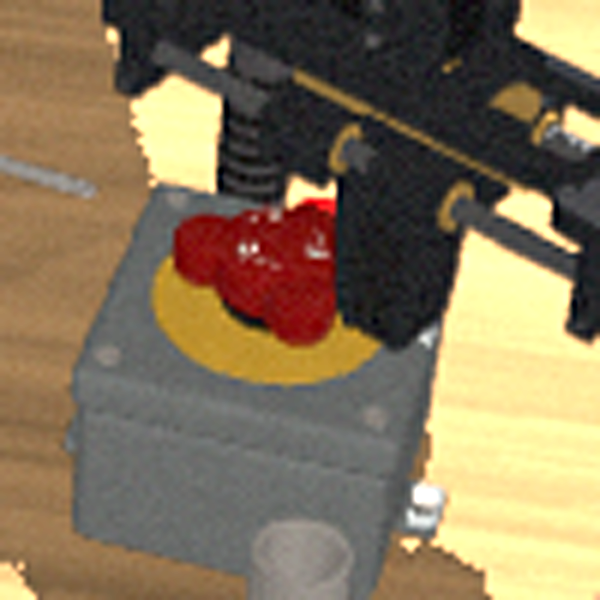

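Request:
play_rows(increments=[[0,-2,6,0,0,0,0.06],[0,-1.5,6,0,0,0,0.1],[0,-1.5,6,0,0,0,0.12],[0,-1.5,6,0,0,0,0.12],[0,0,0,0,0,0,0],[0,0,0,0,0,0,0],[0,0,0,0,0,0,0],[0,0,0,0,0,0,0]])

```text
clock: 11.45
tool_pos: [0.5643, 0.2117, 0.0886]
eef_rot: [0.954, 0.3, 0.005, -0.012]
contact_force: [1.3, 3.0, 0.1]
opening: 0.001
```

```bash
python3 -c "
from k import *
st(10)"
```

```text
t 11.45 tcp [0.5643 0.2117 0.0886] yaw 0.609 tilt [ 0.002  0.025 -1.   ] F [1.3 3.  0.1] op 0.00 q [-0.39  0.86 -0.06  1.76  0.05  0.51  0.14]
radius mm 44.6 az deg 32.1 toolyaw deg 34.9 mom [ 0.63 -0.14 -0.05] F tool [ 2.7 -1.7  0. ]
```

View pics/c10.png

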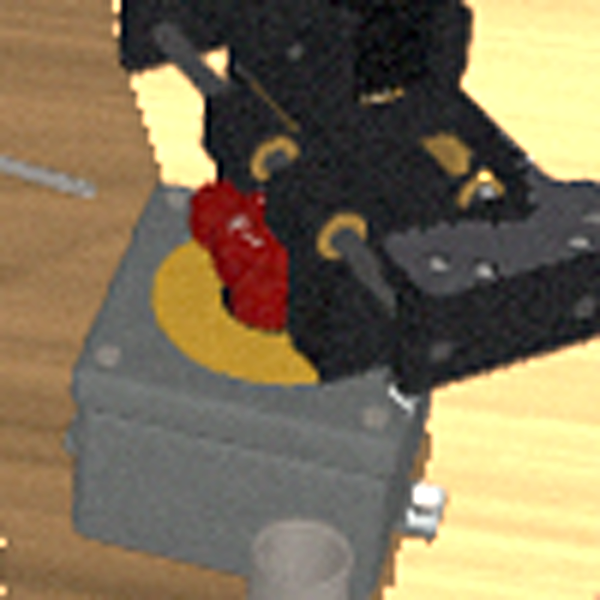

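Request:
play_rows(increments=[[0,1,-4,0,0,0,0],[0,2,-4,0,0,0,-0.05],[0,8,-2,0,0,0,0],[0,10,0,0,0,0,0],[0,2,0,-15,0,0,0],[0,0,0,-25,0,0,0],[0,0,0,-30,0,0,0],[0,0,0,-20,0,0,0]])

```text
clock: 12.5
tool_pos: [0.5764, 0.2271, 0.1817]
eef_rot: [0.946, 0.324, 0.0, -0.008]
contact_force: [0.9, -0.6, -0.2]
opening: 0.007
```

Run:
```python
from h import *
import cv2
s=go([.4665,-.1545,.2],.253)
im=r.snapshot("scene")[:,:,::-1];cv2.imwrite("pics/scene11.png",im)
im0=cv2.imread("pics/scene0.png")
f=lambda i:cv2.resize(i[230:330,350:440],None,fx=4.4,fy=4.4,interpolation=cv2.INTER_CUBIC)
cv2.imwrite("pics/c11.png",np.hstack([f(im0),f(im)]))
```

```text
t 12.50 tcp [0.5764 0.2271 0.1817] yaw 0.659 tilt [-0.004  0.015 -1.   ] F [ 0.9 -0.6 -0.2] op 0.01 q [-0.4   0.75 -0.07  1.64  0.05  0.75  0.17]
shift mm [-320.4  234.   -23.6]
wz 0.406
rotvec full [-0.016 -0.003  0.406]
```

View pics/c11.png

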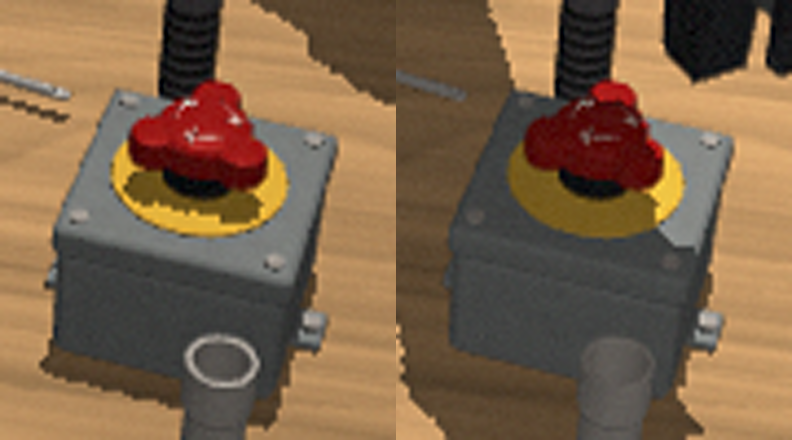

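Request:
play_rows(increments=[[0,-40,29,-2,0,0,0],[0,-40,29,-2,0,0,0],[0,-40,29,-2,0,0,0],[0,-40,29,-2,0,0,0],[0,-40,29,-2,0,0,0],[0,-40,29,-2,0,0,0],[0,-40,29,-2,0,0,0],[0,-40,29,-2,0,0,0]])

```text
clock: 13.55
tool_pos: [0.4658, -0.1619, 0.1966]
eef_rot: [0.946, 0.325, 0.005, -0.007]
contact_force: [1.1, -0.2, 0.5]
opening: 0.003
```

```bash
python3 -c "
from h import *
go([.466,-.1545,.15],.253)"
```

```text
t 13.55 tcp [ 0.4658 -0.1619  0.1966] yaw 0.663 tilt [ 0.006  0.016 -1.   ] F [ 1.1 -0.2  0.5] op 0.00 q [ 0.36  0.59 -0.17  2.    0.14  0.56  0.76]
shift mm [ 4.  -5.3 46.7]
wz 0.410
rotvec full [-0.012 -0.013  0.41 ]
```

Request:
play_rows(increments=[[0,4,-5,5,-0.012,-0.013,0],[0,0,0,10,0,0,0.137],[0,0,0,10,0,0,0.137],[0,0,0,10,0,0,0.137],[0,0,0,15,0,0,0],[0,0,0,15,0,0,0],[0,0,0,10,0,0,0],[0,0,0,0,0,0,0]])

```text
clock: 14.55
tool_pos: [0.4654, -0.1573, 0.1208]
eef_rot: [0.993, 0.115, 0.001, 0.003]
contact_force: [0.3, 0.1, 0.3]
opening: 0.008
```

Run:
```python
from h import *
import cv2
s=go([.466,-.1545,.09],.253)
o=[]
for n,(x,y) in(("scene",(170,170)),("top",(335,200))):
    im=r.snapshot(n)[:,:,::-1]
    o.append(cv2.resize(im[y:y+120,x:x+125],None,fx=3.2,fy=3.2,interpolation=cv2.INTER_CUBIC))
cv2.imwrite("pics/c12.png",np.hstack(o))
```

```text
t 14.55 tcp [ 0.4654 -0.1573  0.1208] yaw 0.231 tilt [ 0.003 -0.006 -1.   ] F [0.3 0.1 0.3] op 0.01 q [ 0.23  0.72 -0.01  2.08  0.03  0.34  0.43]
shift mm [ 1.2 -2.8 30.8]
wz -0.022
rotvec full [ 0.006 -0.002 -0.022]
```

View pics/c12.png

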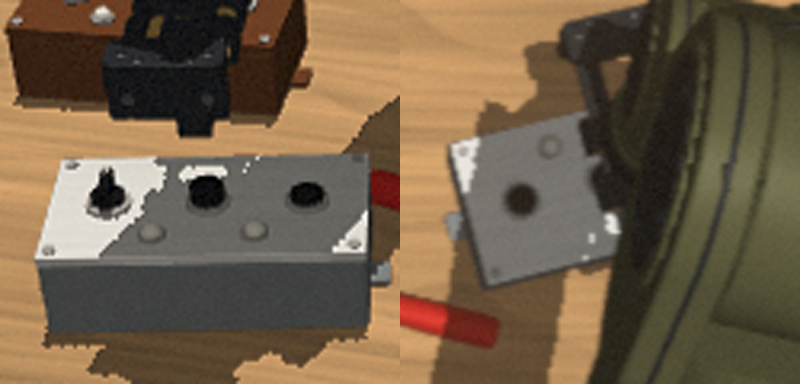

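Request:
play_rows(increments=[[0,1.2,-3,8,0.006,-0.002,-0.022],[0,0,0,10,0,0,0],[0,0,0,8,0,0,0],[0,0,0,4,0,0,0],[0,0,0,0,0,0,0],[0,0,0,0,0,0,0],[0,0,0,0,0,0,0],[0,0,0,0,0,0,0]])

```text
clock: 15.65
tool_pos: [0.4671, -0.1548, 0.0904]
eef_rot: [0.992, 0.127, 0.001, 0.001]
contact_force: [0.8, 0.5, -0.1]
opening: 0.009
```

Run:
```python
from h import *
import cv2
s=go([.466,-.1545,.081],.253)
im=r.snapshot("scene")[:,:,::-1]
cv2.imwrite("pics/c13.png",cv2.resize(im[190:290,170:300],None,fx=6,fy=6,interpolation=cv2.INTER_CUBIC))
```

```text
t 15.65 tcp [ 0.4671 -0.1548  0.0904] yaw 0.254 tilt [ 0.003 -0.001 -1.   ] F [ 0.8  0.5 -0.1] op 0.01 q [ 0.24  0.78 -0.01  2.09  0.04  0.27  0.44]
shift mm [-1.1 -0.6  9.4]
wz 0.001
rotvec full [ 0.001 -0.003  0.001]
```

View pics/c13.png

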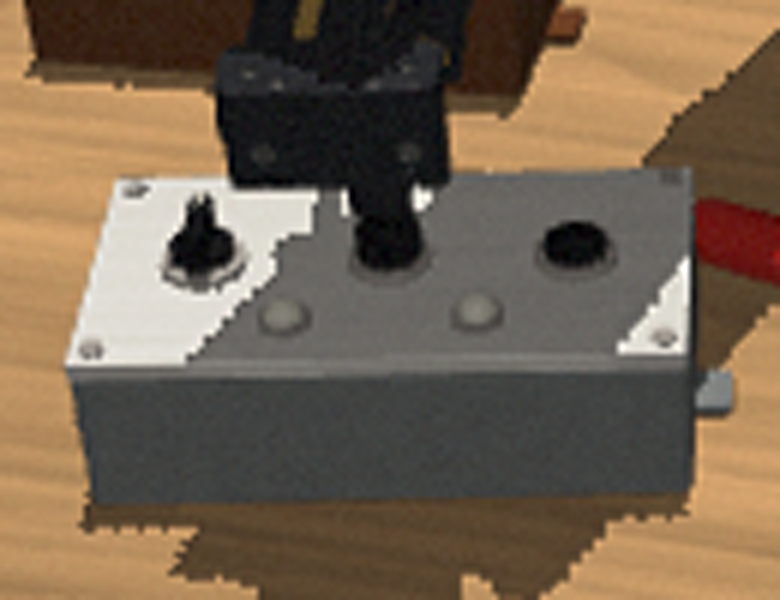

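Aligned over the reset button: the finger at crop pixel (385,210) is directly above the button at (388,245). Next I press.

Request:
play_rows(increments=[[0,-1,-0.5,6,0,0,0],[0,0,0,3,0,0,0],[0,0,0,2.5,0,0,0],[0,0,0,2,0,0,0],[0,0,0,2,0,0,0],[0,0,0,1.5,0,0,0],[0,0,0,1.5,0,0,0],[0,0,0,0,0,0,0]])

```text
clock: 16.7
tool_pos: [0.4661, -0.1546, 0.076]
eef_rot: [0.992, 0.126, 0.003, 0.001]
contact_force: [-1.3, 0.8, 4.6]
opening: 0.007
```

Request:
play_rows(increments=[[0,0,0,1.5,0,0,0],[0,0,0,1.5,0,0,0],[0,0,0,2,0,0,0],[0,0,0,2,0,0,0],[0,0,0,2,0,0,0],[0,0,0,2,0,0,0],[0,0,0,2,0,0,0],[0,0,0,2,0,0,0]])

```text
clock: 17.7
tool_pos: [0.4661, -0.1546, 0.0752]
eef_rot: [0.992, 0.126, 0.007, 0.003]
contact_force: [-3.5, 2.1, 27.3]
opening: 0.004
```

The button is on its stop: z has settled at 75.2 mm and the force rose past the 5.5 N spring. I release and retreat.

Request:
play_rows(increments=[[0,0,0,-2,0,0,0],[0,0,0,-8,0,0,0],[0,0,0,-20,0,0,0],[0,0,0,-30,0,0,0],[0,0,0,-40,0,0,0],[0,-25,0,-20,0,0,0],[0,-25,0,0,0,0,0],[0,0,0,0,0,0,0]])

```text
clock: 18.7
tool_pos: [0.4153, -0.1667, 0.1993]
eef_rot: [0.992, 0.127, 0.008, 0.004]
contact_force: [0.4, 0.5, -0.4]
opening: 0.006
```

Run:
```python
from h import *
import cv2
s=go()
im=r.snapshot("scene")[:,:,::-1];cv2.imwrite("pics/scene14.png",im)
im0=cv2.imread("pics/scene0.png")
f=lambda i,x,y:cv2.resize(i[y:y+90,x:x+130],None,fx=3,fy=3,interpolation=cv2.INTER_CUBIC)
cv2.imwrite("pics/c14.png",np.vstack([np.hstack([f(im0,a,b),f(im,a,b)]) for a,b in((170,200),(350,220))]))
```

```text
t 18.70 tcp [ 0.4153 -0.1667  0.1993] yaw 0.254 tilt [ 0.016 -0.005 -1.   ] F [ 0.4  0.5 -0.4] op 0.01 q [ 0.3   0.53 -0.03  2.14  0.04  0.45  0.49]
```

View pics/c14.png

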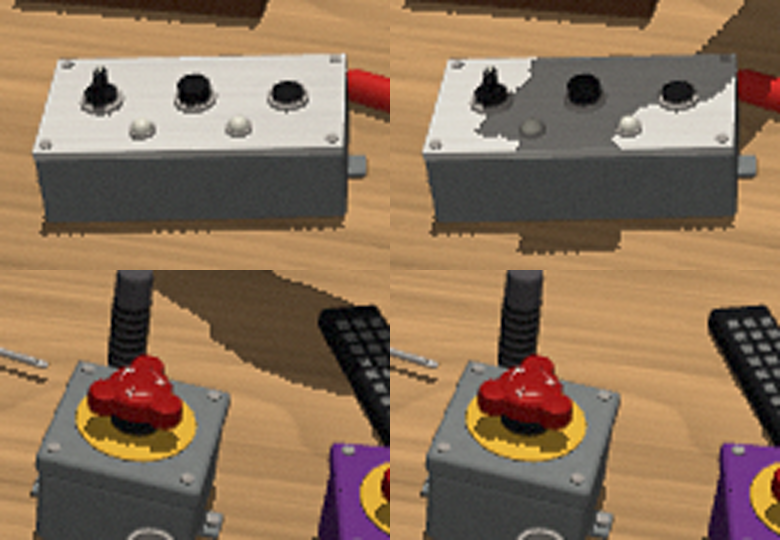

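View pics/scene14.png

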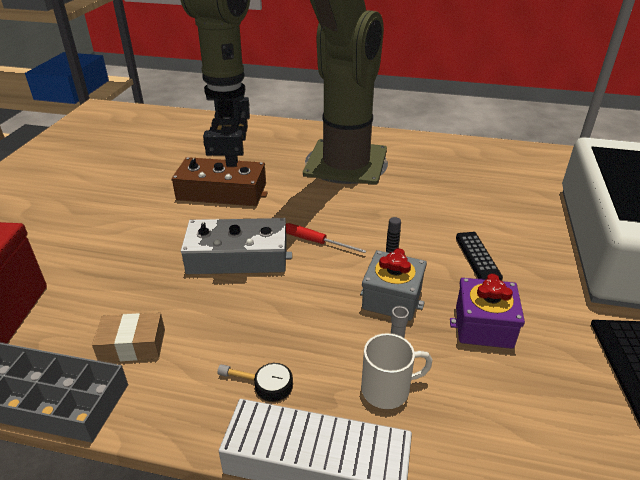

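The mushroom at (396,263) is out and untwisted, and the reset at (234,229) is back out. Selector, start button and loose items look unmoved, and the arm touches nothing. I hand it in.

```bash
python3 -c "
from plant import r
print(r.finish_job())"
```

```text
the job is handed in; nothing more can be done
None
```

The emergency-stop check and the reset press are done, in the order asked, and the job was handed in at about 19 s of the 54 s allowed. No verdict was reported.

- **Stop button:** I pressed the grey box's mushroom with closed fingertips to about 10.7 mm, at about 10 N. It stayed visibly lower afterwards, so it had latched.
- **Twist release:** I pushed one lobe clockwise with up to about 4 N. The button sprang out and turned back to its starting position, and before and after pictures match.
- **Reset:** I pressed it onto its stop (tip at 75.2 mm) and it came back out. The press peaked at about 27 N, well above its 5.5 N spring and more than was needed, though that force was on the panel, not the stop box.
- **Left alone:** In the last picture the start button, selector, loose items and both look-alikes looked unmoved, and the robot was clear with forces near zero.

The two cameras disagreed by about 4 mm in x, so I aimed at the mean of the two. I judged the latch and its release from pictures and forces, because no joint readings were available.

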